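Snap ring onto the rotor drive shaft

TASK

Make the rotor drive safe by pulling its black isolator plug straight up out of the sprung socket and leaving it in the steel parts tray. Then take the snap-ring pliers off their rest by the handles, squeeze them to spread the ring on their tips, and slide the spread ring level down over the shaft stub until it surrounds the groove just above the shoulder. Finish while still holding the pliers squeezed with the ring spread at the groove, not leaning on the shaft or shoulder; leave everything else on the bench where it is.

Things in the scene. Friction and masses are not known exactly. Their poses are not given: they have to be found in the camera images.
- drive: Fixed white drive unit, 60 mm tall, carrying the steel shaft stub and a grey socket block. Origin at bench level under the shaft axis, z up; the socket lies 75 mm from the shaft axis along +y. The housing reaches 75 mm either way along x, from -55 to +115 mm along y. The shaft does not turn.
- groove (a point): Centre of the ring groove on the vertical shaft axis, 89.5 mm above the bench. From below: aluminium flange (diameter 62, top 68 mm above the bench), shoulder (diameter 36, top at 85 mm), groove (diameter 21, 85 to 94 mm), then shaft of diameter 25 mm up to its chamfered end at 112 mm.
- socket (a point): Mouth of the plug socket, on top of a grey block 50 x 50 mm, 92 mm above the bench; the hole is vertical, 17.5 mm wide, 27 mm deep.
- plug_grip (a point): Centre of the plug's black grip block (22 mm along x, 32 along y, top 18 mm above this point). Collar, diameter 28, underside 26 mm below it, rests on the socket block; steel stem, diameter 16, tip 51 mm below it. Starts fully home, its notch held by two spring balls: 10 to 20 N straight up frees it, then it rubs lightly over the rest of 25 mm. 60 g.
- tray: Fixed open steel parts tray, empty, 150 mm along x, 170 mm along y, walls 30 mm tall and 4 mm thick. Origin at the centre of its underside. The plug may stand or lie in it. The tray and the pliers' rest change sides from run to run.
- rest: Fixed aluminium rest for the pliers: base plate 135 x 100 x 8 mm, a post 30 mm wide at the origin and a bar 90 mm wide along y, centred 88 mm behind it (towards -x), both 45 mm tall. The handles are free between them, 20 to 80 mm behind the origin. Rest and tray change sides from run to run.
- pliers: Snap-ring pliers, 135 mm long, 155 g, lying level, a steel ring already hooked (for good) on the two down-turned tips. Origin: pivot, underside; x points to the ring, z up. Grey handle bars, 10 mm wide, 14 tall, reach 97 mm behind the pivot; 57 mm over both at handle_mid when relaxed, 36 and parallel when squeezed to the built-in stop. Sprung open: 12 N a handle squeezes fully; more does no harm.
- handle_mid (a point): Point midway between the two handles, 52 mm behind the pivot, half-way up: where to squeeze them, closing across the pliers' y axis. 52 mm above the bench on the rest. Squeeze fully before lifting: a grip on half-open, splayed handles slips.
- ring_center (a point): Centre of the ring when spread, fixed in the pliers' frame: 52 mm ahead of the pivot, 104 mm ahead of handle_mid and 21.5 mm below it, half-way through the 3 mm thick ring. Outside diameter 40, inside 31 mm fully spread; relaxed it is too narrow for the shaft. Its opening faces the pliers.
- jaw_left (a joint): Squeeze of the pliers: 0 relaxed, 0.2 rad fully squeezed with the ring fully spread.
- beaker: A bystander, to be left alone: glass beaker, diameter 70, 90 mm tall.
- driver: A bystander, to be left alone: screwdriver lying on the bench.
- spacer: A bystander, to be left alone: steel spacer ring, diameter 44, 12 mm tall, lying on the bench.
- stopper: A bystander, to be left alone: rubber stopper, diameter 34, 30 mm tall.
- wrench: A bystander, to be left alone: wrench lying on the bench.

How it is judged:
On the way, in this order (a step that is already met when the one before it is completed fails the run):
1. the plug is out of its socket (distance between plug_grip and socket above 0.06 m), for 0.1 s.
2. the plug lies or stands in the tray, let go (x of plug_grip in the frame of tray between -0.072 and 0.072 m and y of plug_grip in the frame of tray between -0.082 and 0.082 m and height (world z) of plug_grip below 0.065 m and contact force between plug and the fingers below 0.1 N and linear speed of plug below 0.05 m/s), for 0.2 s.
3. the pliers are off their rest with the ring spread above the end of the shaft (z of ring_center in the frame of groove between 0.0235 and 0.15 m and horizontal distance between ring_center and groove below 0.01 m and value of joint jaw_left above 0.15 rad and contact force between pliers and the fingers above 2 N), for 0.05 s.
At the end, for the whole second after the job is handed in: Pliers held squeezed (over 4 N, over 0.15 rad), still, level within 0.12 rad; ring centre within 4.5 mm of the shaft axis and 3.5 mm of the groove's mid height, under 5 N on the drive unit; plug in the tray, at rest, let go (all of step 2 and horizontal distance between ring_center and groove below 0.0045 m and z of ring_center in the frame of groove between -0.0035 and 0.0035 m and angle between pliers's own z axis and vertical below 0.12 rad and value of joint jaw_left above 0.15 rad and contact force between pliers and the fingers above 4 N and contact force between pliers and drive below 5 N and linear speed of pliers below 0.03 m/s); the arm keeps its last pose, push and grip.
It fails at once if a bystander was moved by more than 4 cm (distance of any of beaker, driver, spacer, stopper, wrench from where it was at the start of the episode above 0.04 m).
It also fails if it takes over 58 s, if anything falls off the work surface, if the arm or the gripper's body presses on something with over 40 N, if the wrist force passes 120 N, or if a joint passes its speed limit or range.

ROBOT

A 6-joint arm with a two-finger parallel gripper is mounted at the origin on the work surface. World frame = base frame: x ahead of the robot, y to its left, z up, the work surface at z = 0. Lengths are in m, angles in rad, forces in N, time in s.
With the tool pointing down it reaches from about 0.35 to 0.975 m from the base axis. Payload 4.9 kg.
Tool frame: the origin (TCP) lies at the very end of the fingers, on their centre line; the grasp point (between the pads) lies 19 mm behind it; x points along the fingers, y is the direction in which the jaws open and shut, and the axes are right-handed (so a half turn about x gives the same grasp; the last joint's range is limited). The gripper opens to 85 mm and grips with 20 to 120 N. Pads are 22 mm wide; open, the fingers measure 114 mm over their backs; the gripper's body (76 mm by 85 mm) begins 54 mm behind the grasp point. The pads swing forward as they close: fully open they stand 13 mm farther back than shut.
Start: joints at [-1.275, 0.053, 1.613, -0, 1.476, -0.119], TCP at [0.252, -0.572, 0.231] pointing down, gripper open.
Joint ranges: [-3.01, 3.01], [-1.01, 2.22], [0.06, 2.58], [-1.02, 4.17], [0.09, 2.62], [-3.14, 3.14]. Speed limits (rad/s): [2.57, 2.57, 3.14, 3.14, 3.14, 3.14].

INTERFACE

Orientations are given as a rotation vector (axis times angle).
In Python, from station import ctrl, get_image, calibration, finish_job, search_frame, cut_out, mark_of gives the robot as it stands. The module is installed in compiled form; this text tells all that it offers.
- The arm moves only by the tool arm_command, never from a script. Its argument "plan" is a list that holds one entry, the list of rows, each a list of 7 numbers: the shift along the tool's x, y, z in m, then the turn, a rotation vector about the tool's x, y, z in degrees, then the finger opening in m, from 0 to 0.0854. A call has 1 to 20 rows; each row shifts and turns the pose as measured when the row begins, along the tool's axes as they then stand; what a row does not reach is not made up. A row lasts 1/12 s, in which the tool goes at most 41.7 mm and 7.16 degrees, less where a joint would pass 70% of its speed; a pose out of reach is approached as far as the arm can. A call with a gripper value outside its range is refused whole. The fingers move at their own pace and stop on an object; "squeeze" is the grip in N (left out, the last holds). Time passes only in rows, so rows that do not move let the fingers close. It gives the time, the measured TCP pose, the force and the opening at its end, in the units of the state.
- ctrl.get_obs(): the state, without advancing time (a new reading comes with each control period).
- get_image(name): name is "scene" or "top" or "wrist"; returns the picture (420x560x3 uint8, red, green, blue); there is no depth.
- calibration(name): a dict with "fx", "fy", "cx", "cy" (pixels), "cam_to_world" (4x4, takes a point from camera to world coordinates); the wrist camera has in their place "hand_eye" (4x4, takes a point from camera to tool coordinates, whose origin is the TCP and whose axes are the tool frame's). Camera axes: x right, y down, z forward; pixel columns grow to the right and rows downward; lengths in m; the calibration is good to about 2 mm. A picture is of the moment at which its call begins: read the wrist's pose just before it. calibration takes no time and is no camera call.
- finish_job(): hands the job in, once; it reports no verdict.
Trained networks look in the newest picture that a camera, given by its name, has taken for a name from the list of things; names that differ only in an ending like _2 or _b are one class to them, and where a whole thing is asked for, a point or a joint stands for the part that bears it (a point fixed in the world has none). Each returns a list of dicts, best first, with "conf" (0 to 1); they miss things now and then, are a little off and sometimes report something else, mostly with a low value. They report only what shows in the picture. A call takes as long as a camera call.
- search_frame(camera, thing): "at" ([x, y, z] in m, in the coordinates of the camera as it stood for that picture, good to about 4 mm: the middle of the surface that is visible of it).
- cut_out(camera, thing): "mask" (420x560 bool, what is visible of it).
- mark_of(camera, thing): "at" ([x, y, z] in m, in the coordinates of the camera as it stood for that picture, good to about 4 mm: a listed point, or the origin of a listed thing).
The state is a dict: "t": time; "q": joint angles; "dq": joint speeds; "effort": joint torques, N m; "tool_pos": TCP position; "tool_rot": TCP orientation; "contact_force": force on the tool from outside, world axes, zero at the start; "wrist_torque": the same for the moment, N m; "opening": finger opening in m.
Only numpy, scipy, OpenCV 4.12 (cv2) and the standard library are available. Lean on these libraries where they do the work, as an engineer would, in place of code of your own. Each camera call takes 0.05 s, during which the arm holds its last target. There are 200 camera calls.

## Working session

There is one attempt and no reset: what is moved stays moved. The work goes in short steps, Python scripts to look and compute and a tool call to move; the robot and the scene stay as the last step left them, time stands still between calls to the robot, and variables do not carry over. Pictures are saved under pics/ and viewed, about 8 in all and at most 12, crops included, and the job is handed in when it is done.

Besides the shell and the picture viewer there is one more tool, called as a command line: name --argument value ..., lists and objects as JSON in quotes. arm_command: Moves the arm, as the interface text tells. Its arguments: {"type":"object","properties":{"plan":{"type":"array","items":{"type":"array","items":{"type":"array","items":{"type":"number"}}}},"squeeze":{"type":"number"}},"required":["plan"]}

```bash
mkdir -p pics; cat > h.py <<'E'
import numpy as np, cv2
from scipy.spatial.transform import Rotation as R
from station import *
def T():
    o=ctrl.get_obs(); M=np.eye(4); M[:3,:3]=R.from_rotvec(o["tool_rot"]).as_matrix(); M[:3,3]=o["tool_pos"]; return M
def snap(c,save=None):
    global P; M=T(); im=get_image(c); k=calibration(c)
    P=M@np.array(k["hand_eye"]) if c=="wrist" else np.array(k["cam_to_world"])
    if save: cv2.imwrite("pics/"+save+".png",im[:,:,::-1])
    return im
def find(c,n,f=mark_of,k=2):
    return [(round(d["conf"],2),np.round(P[:3,:3]@d["at"]+P[:3,3],4)) for d in f(c,n)[:k]]
E
python3 - <<'E'
from h import *
for c in("top","scene"):
    snap(c,c+"0")
    for n in"drive groove socket plug_grip tray rest pliers handle_mid ring_center".split(): print(c,n,find(c,n))
o=ctrl.get_obs();print(o); print(np.round(T(),3))
print(calibration("wrist"))
E
```

```text
top drive [(0.89, array([0.6439, 0.018 , 0.0075]))]
top groove [(0.92, array([0.6472, 0.0138, 0.0893]))]
top socket [(0.62, array([0.6377, 0.092 , 0.0928]))]
top plug_grip [(0.48, array([0.4277, 0.1156, 0.0013]))]
top tray [(0.75, array([ 0.5464,  0.3003, -0.0022]))]
top rest [(0.8, array([ 0.5517, -0.2657, -0.0008]))]
top pliers [(0.63, array([ 0.5579, -0.2635,  0.0422]))]
top handle_mid [(0.94, array([ 0.5061, -0.2562,  0.0513]))]
top ring_center [(0.68, array([ 0.6078, -0.2721,  0.0351])), (0.65, array([ 0.557 , -0.2625, -0.    ]))]
scene drive [(0.97, array([ 0.6444,  0.0172, -0.0014]))]
scene groove [(0.95, array([0.6446, 0.0126, 0.0935]))]
scene socket [(0.7, array([0.6371, 0.0933, 0.094 ]))]
scene plug_grip [(0.51, array([0.6376, 0.0878, 0.1131]))]
scene tray [(0.71, array([ 0.5421,  0.298 , -0.0055]))]
scene rest [(0.58, array([ 0.5548, -0.2596, -0.0009]))]
scene pliers [(0.92, array([ 0.5528, -0.2592,  0.0437])), (0.63, array([ 0.4357, -0.1101, -0.0021]))]
scene handle_mid [(0.85, array([ 0.5027, -0.2564,  0.0547]))]
scene ring_center [(0.62, array([ 0.6027, -0.2703,  0.0295
[... 552 characters left out ...]
3980956,  0.11387706]), 'wrist_torque': array([ 0.03312246, -0.02036389,  0.06648036]), 'opening': 0.08509607341872014}
[[ 0.     0.403 -0.915  0.252]
 [-0.    -0.915 -0.403 -0.572]
 [-1.     0.     0.     0.231]
 [ 0.     0.     0.     1.   ]]
{'fx': 336.3118859963622, 'fy': 336.3118859963622, 'cx': 284.3215473760947, 'cy': 210.86721262352953, 'hand_eye': array([[-2.07506604e-04, -3.26214910e-01,  9.45295609e-01,
        -1.41980397e-01],
       [ 9.99999972e-01, -1.72621554e-04,  1.59944542e-04,
         1.58015396e-04],
       [ 1.11002103e-04,  9.45295616e-01,  3.26214937e-01,
        -8.30953316e-02],
       [ 0.00000000e+00,  0.00000000e+00,  0.00000000e+00,
         1.00000000e+00]])}
```

View pics/top0.png

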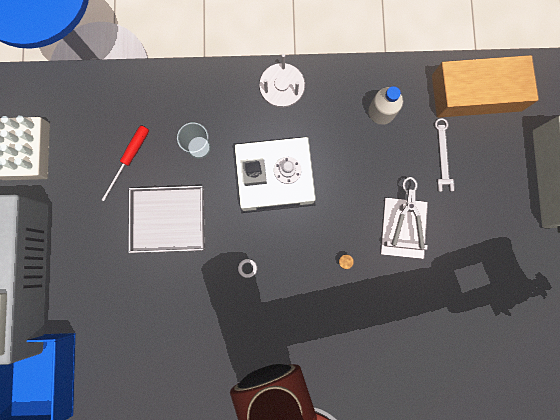

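View pics/scene0.png

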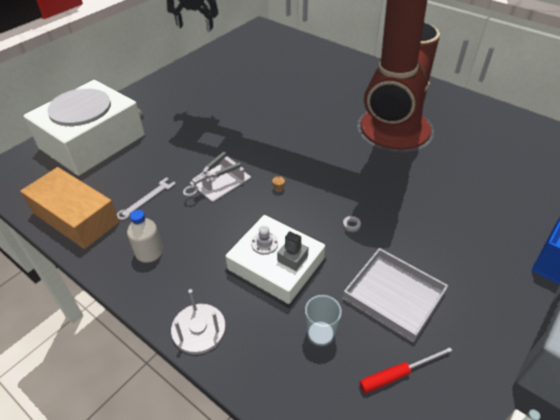

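The top view shows the drive at (275,173) with the plug on its left (255,170). The tray is at (166,218), the rest and pliers at (405,225), and the ring at (410,185). The scene view agrees. The drive is yawed about +5.5° and the pliers about -8.5°. Next I move above the plug.

arm_command --plan '[[[0,-0.0225,-0.031,0,0,0,0.085],[0,-0.0225,-0.031,0,0,0,0.085],[0,-0.0225,-0.031,0,0,0,0.085],[0,-0.0225,-0.031,0,0,0,0.085],[0,-0.0225,-0.031,0,0,0,0.085],[0,-0.0225,-0.031,0,0,0,0.085],[0,-0.0225,-0.031,0,0,0,0.085],[0,-0.0225,-0.031,0,0,0,0.085],[0,-0.0225,-0.031,0,0,0,0.085],[0,-0.0225,-0.031,0,0,0,0.085],[0,-0.0225,-0.031,0,0,0,0.085],[0,-0.0225,-0.031,0,0,0,0.085],[0,-0.0225,-0.031,0,0,0,0.085],[0,-0.0225,-0.031,0,0,0,0.085],[0,-0.0225,-0.031,0,0,0,0.085],[0,-0.0225,-0.031,0,0,0,0.085],[0,-0.0225,-0.031,0,0,0,0.085],[0,-0.0225,-0.031,0,0,0,0.085],[0,-0.0225,-0.031,0,0,0,0.085],[0,-0.0225,-0.031,0,0,0,0.085]]]'

```text
t: 2.67
tool_pos: [0.6545, 0.1131, 0.2329]
tool_rot: [2.005, 0.397, -1.989]
contact_force: [0.5, -1.9, 0.9]
opening: 0.0851
```

arm_command --plan '[[[0,0,0,-6.8,0,0,0.085],[0,0,0,-6.8,0,0,0.085],[0,0,0,-6.8,0,0,0.085],[0,0,0,-6.8,0,0,0.085],[0,0,0,-6.8,0,0,0.085],[0,0,0,-6.8,0,0,0.085],[0,0,0,-6.8,0,0,0.085],[0,0,0,-6.8,0,0,0.085],[0,0,0,-6.8,0,0,0.085],[0,0,0,-6.8,0,0,0.085],[0,0,0,-3,0,0,0.085],[0,0,0,0,0,0,0.085]]]'

```text
t: 3.67
tool_pos: [0.6573, 0.124, 0.2299]
tool_rot: [1.105, 1.263, -1.104]
contact_force: [0.2, -0.1, -0.6]
opening: 0.0848
```

```bash
cat >> h.py <<'E'
def yaw(): M=T(); return np.degrees(np.arctan2(M[1,1],M[0,1]))
def to(p,yawdeg=None):
    "shift in tool axes to world p; turn about tool x in deg"
    M=T(); d=M[:3,:3].T@(np.array(p)-M[:3,3])
    print("tool shift mm",np.round(d*1000,1),"turn x",None if yawdeg is None else round(-(yawdeg-yaw()),1))
E
python3 - <<'E'
from h import *
print(T().round(4),yaw(),ctrl.get_obs()["t"])
snap("wrist","w1")
for n in"groove socket plug_grip drive".split(): print(n,find("wrist",n))
E
```

```text
[[ 0.0068  0.9903  0.1387  0.6573]
 [-0.0048  0.1388 -0.9903  0.124 ]
 [-1.      0.0061  0.0057  0.2299]
 [ 0.      0.      0.      1.    ]] 7.9757138314271225 3.6667
groove [(0.69, array([0.6393, 0.0196, 0.0888])), (0.37, array([ 0.4374, -0.1167, -0.0016]))]
socket [(0.81, array([0.6385, 0.0909, 0.0916]))]
plug_grip [(0.82, array([0.633 , 0.0886, 0.1146]))]
drive [(0.77, array([ 6.399e-01,  1.070e-02, -2.000e-04]))]
```

View pics/w1.png

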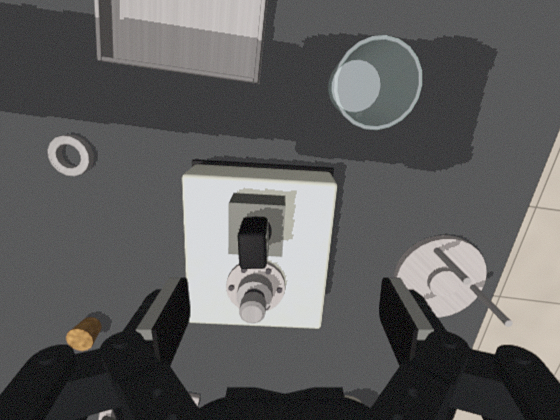

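```bash
python3 - <<'E'
from h import *
to([.637,.0895,.165],5)
E
```

```text
tool shift mm [ 65.  -25.2  31. ] turn x 2.9
```

The wrist view shows the housing with top corners near (184,177), (336,183), (321,328) and (189,324). The plug is around (254,243) and the shaft end near (252,308). I'll convert these pixels to world positions.

```bash
cat >> h.py <<'E'
def px(u,v,z,c="wrist"):
    k=calibration(c); r=P[:3,:3]@np.array([(u-k["cx"])/k["fx"],(v-k["cy"])/k["fy"],1]); return (P[:3,3]+r*(z-P[2,3])/r[2])[:2].round(4)
E
python3 - <<'E'
from h import *
import h
h.P=T()@np.array(calibration("wrist")["hand_eye"])
for a in [(184,177,.06),(336,183,.06),(321,328,.06),(189,324,.06),(252,310,.112),(230,195,.092),(285,195,.092)]: print(a,px(*a))
k=calibration("wrist")
def pr(p):
    q=np.linalg.inv(h.P)@np.append(p,1); return (q[0]/q[2]*k["fx"]+k["cx"],q[1]/q[2]*k["fy"]+k["cy"])
im=cv2.imread("pics/w1.png")
crop=cv2.resize(im[160:340,170:350],(720,720),interpolation=cv2.INTER_CUBIC); cv2.imwrite("pics/w1c.png",crop)
E
```

```text
(184, 177, 0.06) [0.562  0.1201]
(336, 183, 0.06) [0.7058 0.1339]
(321, 328, 0.06) [ 0.7204 -0.0328]
(189, 324, 0.06) [ 0.574  -0.0469]
(252, 310, 0.112) [0.6419 0.0185]
(230, 195, 0.092) [0.6105 0.1185]
(285, 195, 0.092) [0.6576 0.1249]
```

View pics/w1c.png

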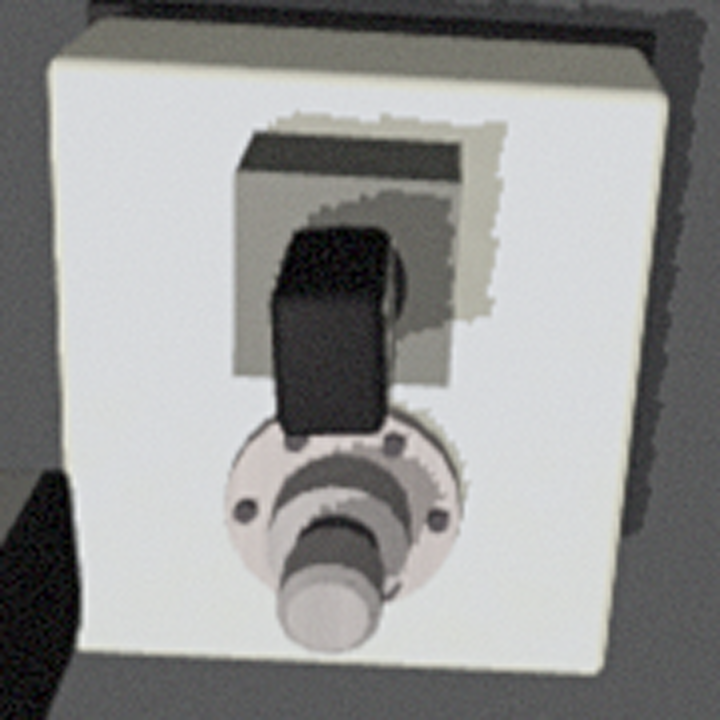

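The housing corners give a yaw of 5.3° and put the shaft axis near (0.643, 0.014). The plug should then be near (0.637, 0.089). Both agree with the networks.

arm_command --plan '[[[0.012,-0.006,0.008,0.7,0,0,0.085],[0.012,-0.006,0.008,0.7,0,0,0.085],[0.012,-0.006,0.008,0.7,0,0,0.085],[0.012,-0.006,0.006,0.7,0,0,0.085],[0.01,0,0,0,0,0,0.085],[0,0,0,0,0,0,0.085],[0,0,0,0,0,0,0.085]]]'

```text
t: 4.5
tool_pos: [0.6364, 0.0892, 0.1686]
tool_rot: [1.149, 1.238, -1.145]
contact_force: [-0.3, 0.5, -0.6]
opening: 0.085
```

```bash
python3 - <<'E'
from h import *
print(T().round(4)); to([.637,.089,.108],5.3)
E
```

```text
[[ 0.008   0.9966  0.0816  0.6364]
 [-0.0042  0.0816 -0.9967  0.0892]
 [-1.      0.0076  0.0048  0.1686]
 [ 0.      0.      0.      1.    ]]
tool shift mm [60.6  0.1 -0. ] turn x -0.6
```

arm_command --plan '[[[0.015,0,0,0,0,0,0.085],[0.015,0,0,0,0,0,0.085],[0.015,0,0,0,0,0,0.085],[0.01,0,0,0,0,0,0.085],[0.003,0,0,0,0,0,0.06],[0,0,0,0,0,0,0.04],[0,0,0,0,0,0,0.01],[0,0,0,0,0,0,0.01],[0,0,0,0,0,0,0.01],[0,0,0,0,0,0,0.01],[0,0,0,0,0,0,0.01],[0,0,0,0,0,0,0.01],[0,0,0,0,0,0,0.01]]]' --squeeze 60

```text
t: 5.58
tool_pos: [0.6386, 0.091, 0.11]
tool_rot: [1.149, 1.237, -1.142]
contact_force: [-0.2, -0.5, -2.1]
opening: 0.0211
```

arm_command --plan '[[[-0.006,0,0,0,0,0,0.01],[-0.012,0,0,0,0,0,0.01],[-0.012,0,0,0,0,0,0.01],[-0.012,0,0,0,0,0,0.01],[-0.012,0,0,0,0,0,0.01],[-0.015,0,0,0,0,0,0.01],[-0.015,0,0,0,0,0,0.01],[-0.015,0,0,0,0,0,0.01],[-0.01,0,0,0,0,0,0.01],[0,0,0,0,0,0,0.01]]]'

```text
t: 6.42
tool_pos: [0.6408, 0.0917, 0.239]
tool_rot: [1.157, 1.226, -1.13]
contact_force: [-0.3, -0.3, -0.2]
opening: 0.0209
```

```bash
python3 - <<'E'
from h import *
snap("wrist","w2"); snap("wrist")
for n in"groove socket plug_grip".split(): print(n,find("wrist",n))
print(T().round(4)); to([.53,.30,.22]); print(find("wrist","tray"),ctrl.get_obs()["opening"])
E
```

```text
groove []
socket [(0.93, array([0.6356, 0.0898, 0.0912]))]
plug_grip [(0.57, array([0.6325, 0.0935, 0.2433]))]
[[ 0.0168  0.9963  0.0837  0.6385]
 [-0.0032  0.0838 -0.9965  0.0915]
 [-0.9999  0.0165  0.0046  0.2325]
 [ 0.      0.      0.      1.    ]]
tool shift mm [  10.   -90.8 -216.9] turn x None
[] 0.021232463915243995
```

The plug is out: the network sees its grip at z 0.243 and the opening is 21 mm. Next it goes to the tray.

arm_command --plan '[[[0,-0.01,-0.027,0,0,-0.3,0.01],[0,-0.012,-0.027,0,0,-0.3,0.01],[0,-0.012,-0.027,0,0,-0.3,0.01],[0,-0.012,-0.027,0,0,0,0.01],[0,-0.012,-0.027,0,0,0,0.01],[0,-0.012,-0.027,0,0,0,0.01],[0,-0.012,-0.025,0,0,0,0.01],[0,-0.006,-0.014,0,0,0,0.01],[0,0,0,0,0,0,0.01],[0,0,0,0,0,0,0.01]]]'

```text
t: 7.55
tool_pos: [0.5242, 0.2897, 0.2158]
tool_rot: [1.132, 1.255, -1.172]
contact_force: [0.4, 0.2, -1.1]
opening: 0.0209
```

```bash
python3 - <<'E'
from h import *
print(T().round(4)); to([.54,.30,.052])
snap("wrist","w3"); print(find("wrist","tray"),ctrl.get_obs()["opening"])
E
```

```text
[[-0.0227  0.9965  0.0799  0.5242]
 [-0.0112  0.0797 -0.9968  0.2897]
 [-0.9997 -0.0235  0.0094  0.2158]
 [ 0.      0.      0.      1.    ]]
tool shift mm [163.2  20.4 -10.6] turn x None
[(0.76, array([ 0.5432,  0.3003, -0.0008]))] 0.020727595288318024
```

arm_command --plan '[[[0.02,0.005,-0.003,0,0,0.3,0.01],[0.025,0.005,-0.003,0,0,0.3,0.01],[0.025,0.005,-0.002,0,0,0,0.01],[0.025,0.003,0,0,0,0,0.01],[0.02,0,0,0,0,0,0.01],[0.015,0,0,0,0,0,0.01],[0.01,0,0,0,0,0,0.01],[0.003,0,0,0,0,0,0.01],[0,0,0,0,0,0,0.01],[0,0,0,0,0,0,0.01]]]'

```text
t: 8.48
tool_pos: [0.5499, 0.2867, 0.0685]
tool_rot: [1.152, 1.235, -1.172]
contact_force: [0.3, 0.4, -1.2]
opening: 0.0212
```

```bash
python3 - <<'E'
from h import *
print(T().round(4)); to([.54,.30,.05])
E
```

```text
[[-0.0057  0.998   0.0628  0.5499]
 [-0.0111  0.0628 -0.998   0.2867]
 [-0.9999 -0.0064  0.0107  0.0685]
 [ 0.      0.      0.      1.    ]]
tool shift mm [ 18.5  -9.  -14.1] turn x None
```

arm_command --plan '[[[0.006,0,-0.005,0,0,0,0.01],[0.006,0,-0.002,0,0,0,0.01],[0.004,0,0,0,0,0,0.01],[0.001,0,0,0,0,0,0.01],[0,0,0,0,0,0,0.01]]]'

```text
t: 8.9
tool_pos: [0.5526, 0.2954, 0.0548]
tool_rot: [1.158, 1.231, -1.165]
contact_force: [-0.7, 0.3, -1.1]
opening: 0.0213
```

arm_command --plan '[[[0.004,0,0,0,0,0,0.01],[0.002,0,0,0,0,0,0.01],[0,0,0,0,0,0,0.025],[0,0,0,0,0,0,0.03],[0,0,0,0,0,0,0.04],[0,0,0,0,0,0,0.05],[0,0,0,0,0,0,0.06],[0,0,0,0,0,0,0.07],[-0.012,0,0,0,0,0,0.08],[-0.02,0,0,0,0,0,0.085],[-0.03,0,0,0,0,0,0.085],[-0.035,0,0,0,0,0,0.085],[-0.035,0,0,0,0,0,0.085],[-0.035,0,0,0,0,0,0.085],[-0.02,0,0,0,0,0,0.085],[0,0,0,0,0,0,0.085]]]'

```text
t: 10.23
tool_pos: [0.551, 0.2967, 0.249]
tool_rot: [1.157, 1.231, -1.165]
contact_force: [0.0, 0.3, 0.8]
opening: 0.0851
```

```bash
python3 - <<'E'
from h import *
snap("wrist","w4"); print(find("wrist","plug_grip"),find("wrist","tray"))
print(T().round(4)); to([.42,-.236,.26],-98)
E
```

```text
[(0.67, array([0.5491, 0.2934, 0.0506]))] [(0.61, array([ 0.5402,  0.3013, -0.0012])), (0.21, array([0.4215, 0.1074, 0.0058]))]
[[-0.0079  0.998   0.063   0.5485]
 [-0.012   0.0629 -0.9979  0.2956]
 [-0.9999 -0.0087  0.0115  0.2415]
 [ 0.      0.      0.      1.    ]]
tool shift mm [ -11.2 -161.8  522.6] turn x 101.6
```

View pics/w4.png

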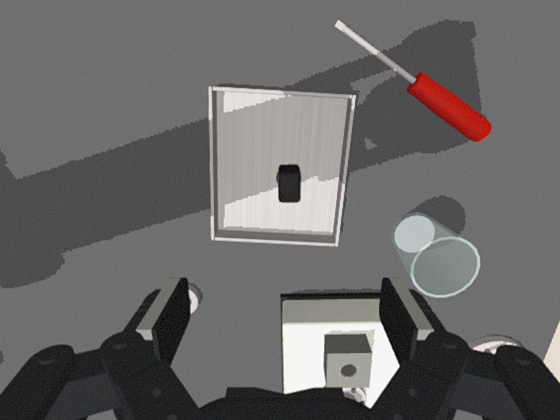

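The plug stands upright in the tray at pixel (290,183), inside the walls, and is let go. Next is the pliers.

arm_command --plan '[[[0,-0.005,0.036,0,0,0,0.085],[0,-0.005,0.036,0,0,0,0.085],[0,-0.005,0.036,0,0,0,0.085],[0,-0.005,0.036,0,0,0,0.085],[0,-0.005,0.036,0,0,0,0.085],[0,-0.005,0.036,0,0,0,0.085],[0,-0.005,0.036,0,0,0,0.085],[0,-0.005,0.036,0,0,0,0.085],[0,-0.005,0.036,0,0,0,0.085],[0,-0.005,0.036,0,0,0,0.085],[0,-0.005,0.036,0,0,0,0.085],[0,-0.005,0.036,0,0,0,0.085],[0,-0.005,0.036,0,0,0,0.085],[0,-0.005,0.036,0,0,0,0.085],[0,0,0.02,0,0,0,0.085],[0,0,0,0,0,0,0.085]]]'

```text
t: 11.72
tool_pos: [0.4868, -0.25, 0.1976]
tool_rot: [1.12, 1.307, -1.216]
contact_force: [0.1, 0.8, 0.4]
opening: 0.0851
```

arm_command --plan '[[[0,0,0,6.8,0,0,0.085],[0,0,0,6.8,0,0,0.085],[0,0,0,6.8,0,0,0.085],[0,0,0,6.8,0,0,0.085],[0,0,0,6.8,0,0,0.085],[0,0,0,6.8,0,0,0.085],[0,0,0,6.8,0,0,0.085],[0,0,0,6.8,0,0,0.085],[0,0,0,6.8,0,0,0.085],[0,0,0,6.8,0,0,0.085],[0,0,0,6.8,0,0,0.085],[0,0,0,6.8,0,0,0.085],[0,0,0,6.8,0,0,0.085],[0,0,0,6.8,0,0,0.085],[0,0,0,4,0,0,0.085],[0,0,0,0,0,0,0.085]]]'

```text
t: 13.05
tool_pos: [0.4661, -0.2247, 0.1537]
tool_rot: [-1.946, 0.141, 2.271]
contact_force: [0.1, 0.3, 0.2]
opening: 0.0852
```

```bash
python3 - <<'E'
from h import *
snap("wrist","w5")
for n in "handle_mid pliers ring_center rest".split(): print(n,find("wrist",n))
print(yaw(),T().round(4)); to([.505,-.256,.15],-98.5)
E
```

```text
handle_mid []
pliers [(0.75, array([ 0.551 , -0.2637,  0.0455]))]
ring_center [(0.59, array([ 0.4357, -0.1166, -0.001 ]))]
rest [(0.76, array([ 5.497e-01, -2.602e-01,  1.000e-04]))]
-99.81509706657498 [[-0.1459 -0.1704 -0.9745  0.4671]
 [ 0.0483 -0.9851  0.165  -0.2261]
 [-0.9881 -0.023   0.1519  0.1556]
 [ 0.      0.      0.      1.    ]]
tool shift mm [ -1.4  23.2 -42.7] turn x -1.3
```

View pics/w5.png

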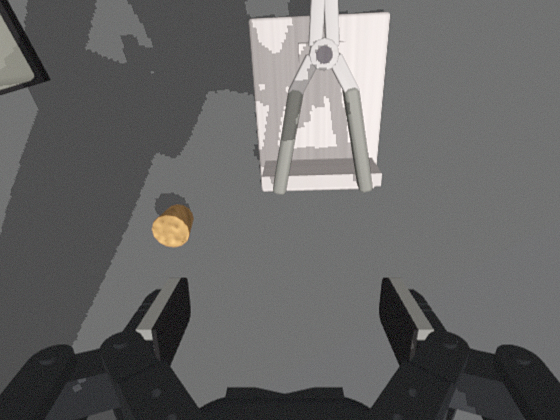

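```bash
cat >> h.py <<'E'
def go(p,yawdeg):
    a=np.radians(yawdeg); c,s=np.cos(a),np.sin(a); G=np.array([[0,c,s],[0,s,-c],[-1,0,0]]).astype(float)
    M=T(); A=M[:3,:3]
    print("tool now",M[:3,3].round(4),"yaw",round(yaw(),1),"x axis",A[:,0].round(3))
    print("shift mm now-axes",np.round(A.T@(np.array(p)-M[:3,3])*1000,1),"levelled axes",np.round(G.T@(np.array(p)-M[:3,3])*1000,1),"turn deg",np.round(np.degrees(R.from_matrix(A.T@G).as_rotvec()),2))
E
python3 - <<'E'
from h import *
go([.50,-.257,.19],-98.5)
E
```

```text
tool now [ 0.4671 -0.2261  0.1556] yaw -99.8 x axis [-0.146  0.048 -0.988]
shift mm now-axes [-40.2  24.1 -31.9] levelled axes [-34.4  25.7 -37.1] turn deg [-1.21  8.72  1.42]
```

arm_command --plan '[[[-0.013,0.008,-0.01,-0.4,2.5,0.4,0.085],[-0.013,0.008,-0.011,-0.4,2.5,0.4,0.085],[-0.01,0.008,-0.011,-0.4,2,0.4,0.085],[0,0,0,0,0,0,0.085],[0,0,0,0,0,0,0.085],[0,0,0,0,0,0,0.085]]]'

```text
t: 13.8
tool_pos: [0.5032, -0.2612, 0.1945]
tool_rot: [-2.134, 0.156, 2.159]
contact_force: [-0.1, 0.1, 0.3]
opening: 0.0849
```

```bash
python3 - <<'E'
from h import *
snap("wrist","w6")
for n in "handle_mid pliers ring_center rest".split(): print(n,find("wrist",n))
go([.504,-.257,.09],-98.5)
E
```

```text
handle_mid []
pliers [(0.93, array([ 0.55  , -0.2623,  0.0429]))]
ring_center [(0.89, array([ 0.6084, -0.2685,  0.0255])), (0.48, array([ 0.4335, -0.1165, -0.0013]))]
rest [(0.64, array([ 0.5515, -0.2594, -0.0023]))]
tool now [ 0.5024 -0.26    0.1926] yaw -98.3 x axis [-0.014  0.002 -1.   ]
shift mm now-axes [102.6  -3.2  -2.7] levelled axes [102.6  -3.2  -1.2] turn deg [0.23 0.83 0.01]
```

View pics/w6.png

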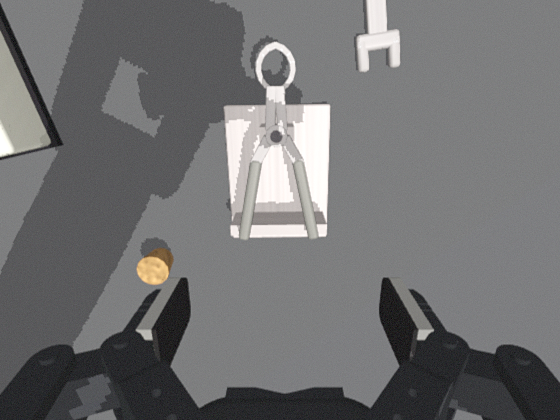

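Pivot at (277,135), ring centre at (275,66), handle ends at (245,239) and (313,237). The handles are centred between the fingers.

```bash
python3 - <<'E'
from h import *
import h
h.P=T()@np.array(calibration("wrist")["hand_eye"])
for a in [(277,135,.062),(275,66,.031),(245,238,.058),(313,236,.058)]: print(a,px(*a))
E
```

```text
(277, 135, 0.062) [ 0.5539 -0.2624]
(275, 66, 0.031) [ 0.6059 -0.268 ]
(245, 238, 0.058) [ 0.4678 -0.2201]
(313, 236, 0.058) [ 0.461  -0.2807]
```

arm_command --plan '[[[0.02,-0.0015,-0.001,-0.5,0.4,0,0.085],[0.025,-0.0015,0,-0.5,0.3,0,0.085],[0.025,0,0,0,0,0,0.085],[0.015,0,0,0,0,0,0.085],[0.005,0,0,0,0,0,0.085],[0,0,0,0,0,0,0.085],[0,0,0,0,0,0,0.085]]]'

```text
t: 14.63
tool_pos: [0.503, -0.2556, 0.0984]
tool_rot: [-2.154, 0.133, 2.16]
contact_force: [0.6, 0.0, 0.3]
opening: 0.0844
```

```bash
python3 - <<'E'
from h import *
go([.5025,-.2565,.031],-97.2)
E
```

```text
tool now [ 0.503  -0.2556  0.0984] yaw -97.1 x axis [-0.003  0.001 -1.   ]
shift mm now-axes [67.4  1.   0.2] levelled axes [67.4  1.   0.4] turn deg [0.08 0.17 0.06]
```

arm_command --plan '[[[0.016,0,0,0,0,0,0.085],[0.02,0,0,0,0,0,0.085],[0.015,0,0,0,0,0,0.085],[0.008,0,0,0,0,0,0.085],[0.002,0,0,0,0,0,0.085],[0,0,0,0,0,0,0.085],[0,0,0,0,0,0,0.085]]]'

```text
t: 15.22
tool_pos: [0.509, -0.2593, 0.0452]
tool_rot: [-2.172, 0.141, 2.149]
contact_force: [0.2, 0.2, 0.1]
opening: 0.0849
```

```bash
python3 - <<'E'
from h import *
go([.5025,-.2565,.031],-97.2); print(ctrl.get_obs()["contact_force"])
E
```

```text
tool now [ 0.509  -0.2593  0.0452] yaw -97.1 x axis [ 0.01  -0.007 -1.   ]
shift mm now-axes [14.1 -2.1  7. ] levelled axes [14.2 -2.   6.8] turn deg [ 0.12 -0.62 -0.35]
[0.17490877 0.18902438 0.12484464]
```

arm_command --plan '[[[0.006,-0.001,0.003,0,-0.3,-0.2,0.085],[0.006,-0.001,0.003,0,-0.2,0,0.085],[0.003,0,0,0,0,0,0.085],[0,0,0,0,0,0,0.085],[0,0,0,0,0,0,0.085]]]'

```text
t: 15.63
tool_pos: [0.505, -0.2578, 0.0325]
tool_rot: [-2.167, 0.14, 2.153]
contact_force: [0.4, -0.1, 0.6]
opening: 0.0852
```

```bash
python3 - <<'E'
from h import *
go([.5025,-.2565,.031],-97.2); print(ctrl.get_obs()["contact_force"])
E
```

```text
tool now [ 0.505  -0.2578  0.0325] yaw -97.1 x axis [ 0.006 -0.006 -1.   ]
shift mm now-axes [ 1.5 -1.   2.6] levelled axes [ 1.5 -1.   2.6] turn deg [ 0.13 -0.38 -0.3 ]
[ 0.40417412 -0.05372908  0.63398568]
```

arm_command --plan '[[[0.001,0,0.001,0,-0.2,-0.2,0.06],[0,0,0,0,0,0,0.05],[0,0,0,0,0,0,0.04],[0,0,0,0,0,0,0.03],[0,0,0,0,0,0,0.03],[0,0,0,0,0,0,0.03],[0,0,0,0,0,0,0.03],[0,0,0,0,0,0,0.03],[0,0,0,0,0,0,0.03],[0,0,0,0,0,0,0.03],[0,0,0,0,0,0,0.03]]]' --squeeze 80

```text
t: 16.55
tool_pos: [0.5048, -0.2591, 0.0361]
tool_rot: [-2.162, 0.136, 2.157]
contact_force: [-2.6, 0.6, 1.8]
opening: 0.0317
```

```bash
python3 - <<'E'
from h import *
go([.5025,-.2565,.131],-97.2); print(ctrl.get_obs()["contact_force"])
E
```

```text
tool now [ 0.5048 -0.2591  0.0361] yaw -97.0 x axis [ 0.002 -0.003 -1.   ]
shift mm now-axes [-94.9  -2.    2.4] levelled axes [-94.9  -2.3   2.7] turn deg [ 0.15 -0.16 -0.17]
[-2.62199978  0.64967372  1.77384626]
```

arm_command --plan '[[[-0.005,0,0,0,0,0,0.03],[-0.008,0,0,0,0,0,0.03],[-0.012,0,0,0,0,0,0.03],[-0.016,0,0,0,0,0,0.03],[-0.02,0,0,0,0,0,0.03],[-0.02,0,0,0,0,0,0.03],[-0.02,0,0,0,0,0,0.03],[-0.02,0,0,0,0,0,0.03],[-0.016,0,0,0,0,0,0.03],[-0.01,0,0,0,0,0,0.03],[0,0,0,0,0,0,0.03],[0,0,0,0,0,0,0.03]]]'

```text
t: 17.55
tool_pos: [0.5031, -0.2574, 0.1969]
tool_rot: [-2.162, 0.136, 2.157]
contact_force: [0.2, 0.1, -2.3]
opening: 0.0315
```

```bash
python3 - <<'E'
from h import *
snap("wrist","w7")
for n in "handle_mid pliers ring_center rest".split(): print(n,find("wrist",n))
go([.54,.02,.19],-90); print(ctrl.get_obs()["contact_force"],ctrl.get_obs()["opening"])
snap("scene");
for n in "handle_mid pliers ring_center".split(): print(n,find("scene",n))
E
```

```text
handle_mid []
pliers [(0.86, array([ 0.5535, -0.2634,  0.2013]))]
ring_center []
rest [(0.62, array([ 5.53e-01, -2.64e-01, -1.00e-04]))]
tool now [ 0.5023 -0.2569  0.1945] yaw -97.0 x axis [-0.001 -0.001 -1.   ]
shift mm now-axes [   4.2 -279.4   -3.6] levelled axes [   4.5 -276.9  -37.7] turn deg [-7.03  0.07 -0.06]
[ 0.16643912  0.14786373 -0.21788558] 0.03153135172674976
handle_mid [(0.86, array([ 0.5074, -0.2594,  0.2132]))]
pliers [(0.63, array([ 0.5585, -0.2581,  0.2007])), (0.58, array([ 0.6083, -0.2685,  0.1867]))]
ring_center [(0.94, array([ 0.6031, -0.2663,  0.1867]))]
```

View pics/w7.png

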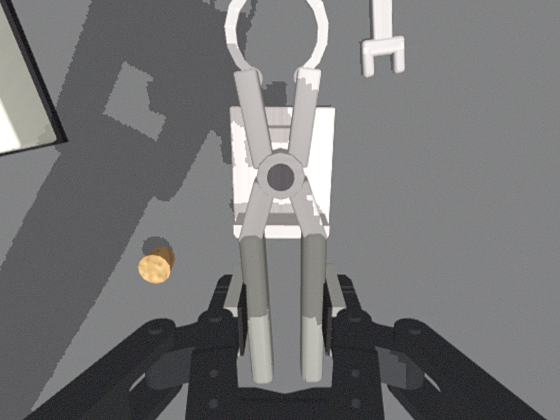

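The pliers are held squeezed and level. The ring is spread at the top of the picture, with its centre near (277,27) and the pivot at (280,176). Now I'll work out the ring's offset in the tool frame.

```bash
python3 - <<'E'
from h import *
import h
M=T(); h.P=M@np.array(calibration("wrist")["hand_eye"])
im=cv2.imread("pics/w7.png"); g=im[:80,200:350].min(axis=2)
m=(g>185).astype(np.uint8)
# outer-ring fit: bright pixels above row 66, left-/rightmost per row
pts=[]
for v in range(0,64):
    c=np.where(m[v])[0]
    c=c[(c>15)&(c<140)]
    if len(c)>3: pts+= [(c.min()+200,v),(c.max()+200,v)]
pts=np.array(pts,float)
w=np.array([px(u,v,.1883) for u,v in pts])
from scipy.optimize import least_squares
f=least_squares(lambda p:np.hypot(*(w-p[:2]).T)-p[2],[.606,-.268,.02],loss="soft_l1",f_scale=.0005)
print("ring fit",f.x.round(4),np.abs(f.fun).mean(), len(pts))
c=np.array([*f.x[:2],.188]); print("ring in tool",(M[:3,:3].T@(c-M[:3,3])).round(4))
pv=np.array([*px(280.5,176,.218),.2]); print("pivot",pv,"yaw",np.degrees(np.arctan2(*(c-pv)[[1,0]])))
print(pts[::12])
E
```

```text
ring fit [ 0.6093 -0.2678  0.0201] 0.00013134121135031327 128
ring in tool [ 0.0072 -0.0024 -0.1072]
pivot [ 0.5578 -0.2632  0.2   ] yaw -5.151707388522069
[[232.   0.]
 [229.   6.]
 [228.  12.]
 [226.  18.]
 [225.  24.]
 [225.  30.]
 [226.  36.]
 [227.  42.]
 [229.  48.]
 [232.  54.]
 [235.  60.]]
```

arm_command --plan '[[[0,-0.012,0,0,0,0,0.03],[0,-0.022,0,0,0,0,0.03],[0,-0.025,0,0,0,0,0.03],[0,-0.025,0,0,0,0,0.03],[0,-0.025,0,0,0,0,0.03],[0,-0.025,0,0,0,0,0.03],[0,-0.025,0,0,0,0,0.03],[0,-0.025,0,0,0,0,0.03],[0,-0.025,0,0,0,0,0.03],[0,-0.025,0,0,0,0,0.03],[0,-0.022,0,0,0,0,0.03],[0,-0.012,0,0,0,0,0.03],[0,0,0,0,0,0,0.03],[0,0,0,0,0,0,0.03],[0,0,0,0,0,0,0.03]]]'

```text
t: 19.25
tool_pos: [0.5333, 0.0313, 0.1923]
tool_rot: [-2.151, 0.126, 2.162]
contact_force: [0.6, 0.4, -2.1]
opening: 0.0314
```

```bash
python3 - <<'E'
from h import *
im=snap("wrist","w8"); print(find("wrist","groove"),find("wrist","ring_center"))
go([.5365,.025,.18],-97); print(ctrl.get_obs()["opening"])
cv2.imwrite("pics/w8c.png",cv2.resize(im[:150,180:380,::-1],(800,600),interpolation=cv2.INTER_CUBIC))
E
```

```text
[] []
tool now [0.5335 0.0304 0.1923] yaw -97.1 x axis [-0.004  0.005 -1.   ]
shift mm now-axes [12.3  5.1 -3.7] levelled axes [12.3  5.  -3.7] turn deg [-0.06  0.28  0.25]
0.031626377394740605
```

View pics/w8c.png

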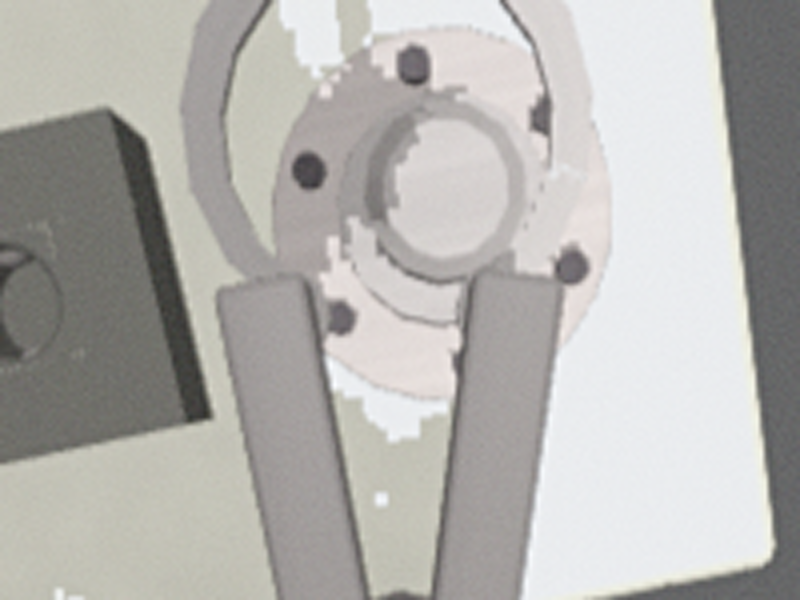

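The ring's centre is near crop pixel (386,108), about (276,27) in the full picture. The shaft end's centre is near (449,187), about (292,47). Parallax has to be taken out to compare them.

```bash
python3 - <<'E'
from h import *
import h
M=T(); h.P=M@np.array(calibration("wrist")["hand_eye"])
s=px(292.2,46.8,.112); r=px(276.5,27,M[2,3]-.0065); r2=(M@[.0065,-.0024,-.1072,1])[:2]
print("shaft",s,"ring",r,r2)
d=np.append(s-r2,0); print("move tool mm",(M[:3,:3].T@d*1000).round(1))
E
```

```text
shaft [0.6421 0.0118] ring [0.6414 0.0195] [0.64012992 0.01964563]
move tool mm [-0.   7.5 -2.9]
```

arm_command --plan '[[[0.008,0.003,-0.001,0,0.1,0.1,0.03],[0.012,0.003,-0.001,0,0.1,0.1,0.03],[0.01,0.001,0,0,0,0,0.03],[0.004,0,0,0,0,0,0.03],[0,0,0,0,0,0,0.03],[0,0,0,0,0,0,0.03],[0,0,0,0,0,0,0.03]]]'

```text
t: 19.98
tool_pos: [0.5333, 0.0194, 0.1524]
tool_rot: [-2.15, 0.139, 2.16]
contact_force: [0.9, -0.7, -2.0]
opening: 0.0317
```

```bash
python3 - <<'E'
from h import *
im=snap("wrist","w9")
go([.5365,.02,.13],-97)
cv2.imwrite("pics/w9c.png",cv2.resize(im[:150,180:380,::-1],(800,600),interpolation=cv2.INTER_CUBIC))
E
```

```text
tool now [0.5334 0.0194 0.1526] yaw -97.4 x axis [-0.005  0.    -1.   ]
shift mm now-axes [22.6 -1.  -3.1] levelled axes [22.6 -0.9 -3. ] turn deg [-0.37  0.26 -0.01]
```

View pics/w9c.png

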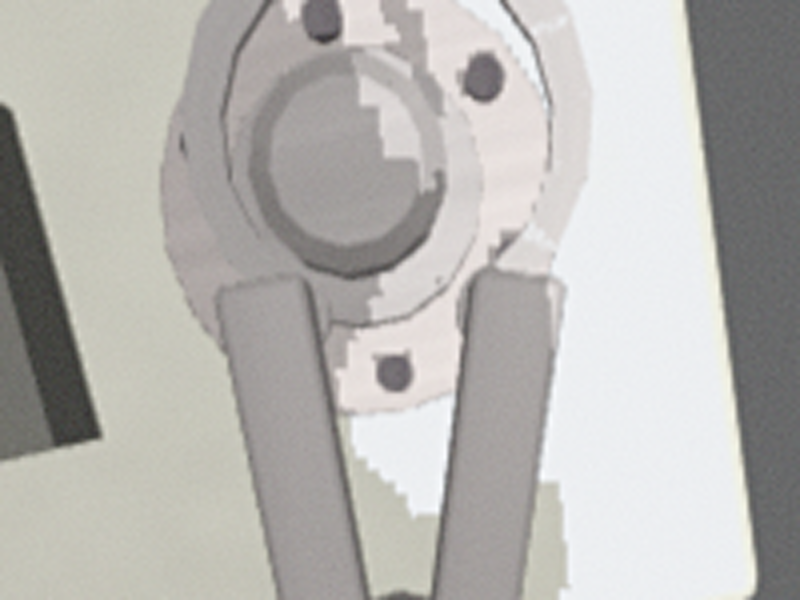

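The shaft end is now at crop (345,161), left of the ring's centre column at 387, so the move overshot sideways. I'll compute the correction.

```bash
python3 - <<'E'
from h import *
import h
M=T(); h.P=M@np.array(calibration("wrist")["hand_eye"])
s=px(266.3,40.2,.112); r=px(276.6,27,M[2,3]-.0065); r2=(M@[.0065,-.0024,-.1072,1])[:2]
print("shaft",s,"ring",r,r2)
d=np.append(s-r2,0); print("move tool mm",(M[:3,:3].T@d*1000).round(1))
E
```

```text
shaft [0.6419 0.0136] ring [0.6412 0.0079] [0.64000528 0.00806377]
move tool mm [-0.  -5.7 -1.2]
```

arm_command --plan '[[[0.004,-0.003,-0.001,0,0,0,0.03],[0.004,-0.001,0,0,0,0,0.03],[0.002,0,0,0,0,0,0.03],[0,0,0,0,0,0,0.03],[0,0,0,0,0,0,0.03],[0,0,0,0,0,0,0.03]]]'

```text
t: 20.53
tool_pos: [0.5361, 0.0242, 0.1431]
tool_rot: [-2.154, 0.138, 2.157]
contact_force: [0.4, -0.4, -1.4]
opening: 0.0316
```

```bash
cat >> h.py <<'E'
def ring(s=(.642,.0132)):
    M=T(); r=(M@[.0065,-.0024,-.1072,1])[:3]; d=np.append(np.array(s)-r[:2],0)
    print("ring",r.round(4),"still to go, tool mm",(M[:3,:3].T@d*1000).round(1),"xaxis",M[:3,0].round(4),"F",ctrl.get_obs()["contact_force"].round(1),"open",ctrl.get_obs()["opening"].round(4),"t",ctrl.get_obs()["t"])
E
python3 - <<'E'
from h import *
ring()
E
```

```text
Traceback (most recent call last):
  File "h.py", line 27, in ring
    print("ring",r.round(4),"still to go, tool mm",(M[:3,:3].T@d*1000).round(1),"xaxis",M[:3,0].round(4),"F",ctrl.get_obs()["contact_force"].round(1),"open",ctrl.get_obs()["opening"].round(4),"t",ctrl.get_obs()["t"])
                                                                                                                                                             ^^^^^^^^^^^^^^^^^^^^^^^^^^^^^^^
AttributeError: 'float' object has no attribute 'round'
```

```bash
sed -i 's/\["opening"\].round(4)/["opening"]/' h.py; python3 - <<'E'
from h import *
ring()
im=snap("wrist","w10")
cv2.imwrite("pics/w10c.png",cv2.resize(im[:150,180:380,::-1],(800,600),interpolation=cv2.INTER_CUBIC))
E
```

```text
ring [0.6427 0.013  0.1364] still to go, tool mm [ 0.  -0.1  0.8] xaxis [-1.6e-03  3.0e-04 -1.0e+00] F [ 0.4 -0.4 -1.4] open 0.031640547998064227 t 20.5333
```

View pics/w10c.png

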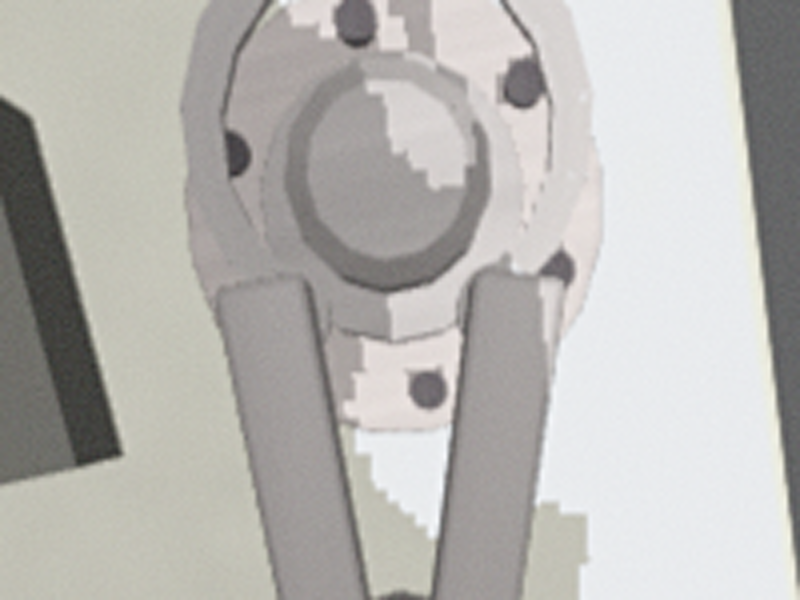

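Lateral centring looks right: shaft at 387.5 against ring at 387. I'll check fore and aft numerically.

```bash
python3 - <<'E'
from h import *
import h
M=T(); h.P=M@np.array(calibration("wrist")["hand_eye"])
s=px(276.7,42.5,.112); r=px(276.6,27,M[2,3]-.0065)
print("shaft",s,"ring",r); ring(s)
# ring refit in this picture
im=cv2.imread("pics/w10.png").astype(int)
k=np.linalg.inv(h.P)
def pr(p):
    c=calibration("wrist");q=k@np.append(p,1);return (q[0]/q[2]*c["fx"]+c["cx"],q[1]/q[2]*c["fy"]+c["cy"])
C=(M@[.0065,-.0024,-.1072,1])[:3]
for a in range(0,360,45): print(a,[ (round(4*(x-180)),round(4*y)) for x,y in [pr(C+[rr*np.cos(np.radians(a)),rr*np.sin(np.radians(a)),0]) for rr in(.02,.0155)]])
E
```

```text
shaft [0.6419 0.0135] ring [0.6441 0.0127]
ring [0.6428 0.0129 0.1365] still to go, tool mm [ 0.  -0.5  0.9] xaxis [-1.5e-03  3.0e-04 -1.0e+00] F [-0.  -0.6 -2.5] open 0.031696645690380276 t 20.5833
0 [(357, -114), (364, -59)]
45 [(219, -20), (258, 13)]
90 [(186, 152), (231, 145)]
135 [(268, 296), (294, 258)]
180 [(412, 338), (407, 291)]
225 [(543, 258), (508, 228)]
270 [(588, 94), (543, 101)]
315 [(514, -64), (484, -21)]
```

arm_command --plan '[[[0.004,0,0.001,0,0,0,0.03],[0.004,0,0,0,0,0,0.03],[0.004,0,0,0,0,0,0.03],[0.002,0,0,0,0,0,0.03],[0,0,0,0,0,0,0.03],[0,0,0,0,0,0,0.03]]]'

```text
t: 21.08
tool_pos: [0.535, 0.0242, 0.1278]
tool_rot: [-2.154, 0.138, 2.157]
contact_force: [0.6, -0.8, -2.1]
opening: 0.0314
```

```bash
python3 - <<'E'
from h import *
ring((.642,.0135))
E
```

```text
ring [0.6416 0.0129 0.1211] still to go, tool mm [-0.  -0.6 -0.3] xaxis [-1.3e-03  2.0e-04 -1.0e+00] F [ 0.6 -0.8 -2.1] open 0.031385333033941226 t 21.0833
```

arm_command --plan '[[[0.003,0,0,0,0,0,0.03],[0.003,0,0,0,0,0,0.03],[0.003,0,0,0,0,0,0.03],[0.003,0,0,0,0,0,0.03],[0,0,0,0,0,0,0.03],[0,0,0,0,0,0,0.03]]]'

```text
t: 21.58
tool_pos: [0.535, 0.0242, 0.1144]
tool_rot: [-2.154, 0.138, 2.157]
contact_force: [0.3, -0.8, -0.9]
opening: 0.0315
```

```bash
python3 - <<'E'
from h import *
ring((.642,.0135))
E
```

```text
ring [0.6417 0.0129 0.1078] still to go, tool mm [-0.  -0.7 -0.3] xaxis [-1.3e-03  2.0e-04 -1.0e+00] F [ 0.3 -0.8 -0.9] open 0.03152056404254447 t 21.5833
```

arm_command --plan '[[[0.003,0,0,0,0,0,0.03],[0.003,0,0,0,0,0,0.03],[0.003,0,0,0,0,0,0.03],[0.003,0,0,0,0,0,0.03],[0,0,0,0,0,0,0.03],[0,0,0,0,0,0,0.03]]]'

```text
t: 22.08
tool_pos: [0.5351, 0.0242, 0.1012]
tool_rot: [-2.154, 0.138, 2.157]
contact_force: [-0.1, 0.5, -1.6]
opening: 0.0318
```

```bash
python3 - <<'E'
from h import *
ring((.642,.0135))
E
```

```text
ring [0.6417 0.0129 0.0945] still to go, tool mm [-0.  -0.6 -0.2] xaxis [-1.2e-03  2.0e-04 -1.0e+00] F [-0.1  0.5 -1.6] open 0.031834227483500885 t 22.0833
```

arm_command --plan '[[[0.002,0,0,0,0,0,0.03],[0.0015,0,0,0,0,0,0.03],[0.001,0,0,0,0,0,0.03],[0,0,0,0,0,0,0.03],[0,0,0,0,0,0,0.03]]]'

```text
t: 22.5
tool_pos: [0.5352, 0.0241, 0.0963]
tool_rot: [-2.154, 0.138, 2.156]
contact_force: [-0.2, 0.0, -1.3]
opening: 0.0319
```

arm_command --plan '[[[0.001,0,0,0,0,0,0.03],[0,0,0,0,0,0,0.03]]]'

```text
t: 22.67
tool_pos: [0.5353, 0.0242, 0.0954]
tool_rot: [-2.155, 0.138, 2.156]
contact_force: [-0.9, 0.2, -0.4]
opening: 0.0313
```

arm_command --plan '[[[0.001,0,0,0,0,0,0.03],[0,0,0,0,0,0,0.03]]]'

```text
t: 22.83
tool_pos: [0.5354, 0.0242, 0.0945]
tool_rot: [-2.155, 0.138, 2.156]
contact_force: [0.2, 0.4, -2.5]
opening: 0.0318
```

arm_command --plan '[[[0.001,0,0,0,0,0,0.03],[0,0,0,0,0,0,0.03]]]'

```text
t: 23.0
tool_pos: [0.5355, 0.0242, 0.0935]
tool_rot: [-2.155, 0.138, 2.155]
contact_force: [0.1, -0.1, -1.9]
opening: 0.0315
```

arm_command --plan '[[[0.001,0,0,0,0,0,0.03],[0,0,0,0,0,0,0.03]]]'

```text
t: 23.17
tool_pos: [0.5357, 0.0241, 0.0926]
tool_rot: [-2.156, 0.138, 2.155]
contact_force: [-0.5, -0.1, -0.9]
opening: 0.0314
```

arm_command --plan '[[[0.001,0,0,0,0,0,0.03],[0,0,0,0,0,0,0.03]]]'

```text
t: 23.33
tool_pos: [0.5359, 0.0242, 0.0921]
tool_rot: [-2.156, 0.138, 2.155]
contact_force: [-1.1, 0.9, 0.3]
opening: 0.0317
```

arm_command --plan '[[[0.001,0,0,0,0,0,0.03],[0,0,0,0,0,0,0.03]]]'

```text
t: 23.5
tool_pos: [0.5359, 0.0242, 0.0916]
tool_rot: [-2.156, 0.138, 2.155]
contact_force: [-1.5, -0.0, 1.1]
opening: 0.0318
```

arm_command --plan '[[[0.001,0,0,0,0,0,0.03],[0,0,0,0,0,0,0.03]]]'

```text
t: 23.67
tool_pos: [0.5359, 0.0242, 0.0912]
tool_rot: [-2.156, 0.138, 2.155]
contact_force: [-2.4, -0.1, 3.0]
opening: 0.0317
```

Shoulder contact came at TCP z of about 0.0924, as predicted within 1 mm, so the groove's mid height is at about 0.0955. I'll raise to that.

arm_command --plan '[[[-0.002,0,0,0,0,0,0.03],[-0.001,0,0,0,0,0,0.03],[0,0,0,0,0,0,0.03],[0,0,0,0,0,0,0.03],[0,0,0,0,0,0,0.03]]]'

```text
t: 24.08
tool_pos: [0.5359, 0.0242, 0.0933]
tool_rot: [-2.156, 0.138, 2.154]
contact_force: [0.5, -0.4, -1.1]
opening: 0.0314
```

```bash
python3 - <<'E'
from h import *
ring((.642,.0135))
im=snap("wrist","w11")
cv2.imwrite("pics/w11c.png",cv2.resize(im[:150,180:380,::-1],(800,600),interpolation=cv2.INTER_CUBIC))
E
```

```text
ring [0.6426 0.0129 0.0869] still to go, tool mm [-0.  -0.5  0.6] xaxis [ 9.e-04  1.e-04 -1.e+00] F [ 0.5 -0.4 -1.1] open 0.03135785208840653 t 24.0833
```

View pics/w11c.png

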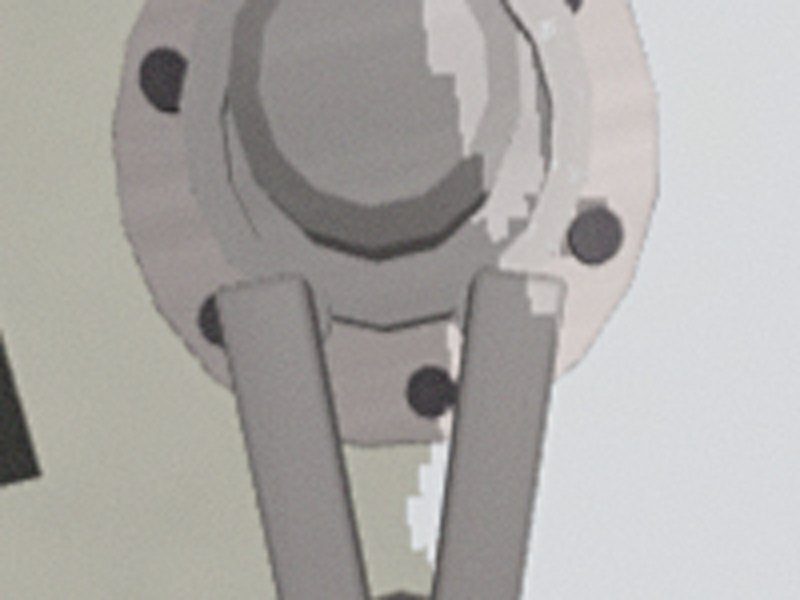

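The ring surrounds the shaft: shaft end centred at 374, ring at 387, so the ring is about 1 mm off. Next: a small sideways trim and the last 2 mm up.

arm_command --plan '[[[-0.0015,-0.0007,0.0004,0,0,0,0.03],[-0.0005,0,0,0,0,0,0.03],[0,0,0,0,0,0,0.03],[0,0,0,0,0,0,0.03],[0,0,0,0,0,0,0.03]]]'

```text
t: 24.55
tool_pos: [0.5353, 0.025, 0.0948]
tool_rot: [-2.155, 0.138, 2.155]
contact_force: [-0.2, 0.3, -1.2]
opening: 0.0315
```

```bash
python3 - <<'E'
from h import *
ring((.642,.0135)); print(T()[:3,3])
E
```

```text
ring [0.6419 0.0137 0.0883] still to go, tool mm [-0.   0.2 -0.1] xaxis [ 1.e-04  1.e-04 -1.e+00] F [-0.2  0.3 -1.2] open 0.031546659126397425 t 24.55
[0.53525292 0.02501489 0.0948308 ]
```

arm_command --plan '[[[-0.0008,0,0,0,0,0,0.03],[0,0,0,0,0,0,0.03],[0,0,0,0,0,0,0.03],[0,0,0,0,0,0,0.03],[0,0,0,0,0,0,0.03],[0,0,0,0,0,0,0.03]]]'

```text
t: 25.05
tool_pos: [0.5353, 0.025, 0.0958]
tool_rot: [-2.155, 0.138, 2.155]
contact_force: [0.5, 0.6, -1.3]
opening: 0.0316
```

```bash
python3 - <<'E'
from h import *
ring((.642,.0135)); print(T()[:3,3])
snap("scene"); print([ (n,find("scene",n)) for n in("plug_grip","tray","ring_center","groove")]); ring(); print(abs(ctrl.get_obs()["dq"]).max())
E
```

```text
ring [0.6419 0.0137 0.0893] still to go, tool mm [ 0.   0.2 -0.1] xaxis [ 1.e-04  1.e-04 -1.e+00] F [ 0.5  0.6 -1.3] open 0.031625783481956264 t 25.05
[0.53527172 0.0249905  0.0957503 ]
[('plug_grip', [(0.86, array([0.5584, 0.2944, 0.0512]))]), ('tray', [(0.8, array([ 0.5402,  0.3006, -0.0041]))]), ('ring_center', [(0.66, array([0.6372, 0.0149, 0.0895]))]), ('groove', [(0.78, array([0.6422, 0.0146, 0.0919])), (0.23, array([ 0.4355, -0.1082, -0.0027]))])]
ring [0.6419 0.0137 0.0892] still to go, tool mm [-0.   0.5 -0.2] xaxis [ 1.e-04  1.e-04 -1.e+00] F [ 0.5 -0.  -1.7] open 0.031610576625404625 t 25.3
0.002618984878534764
```

All checks agree, so I'm handing in.

```bash
python3 -c "
from station import *
print(finish_job())"
```

```text
the job is handed in; nothing more can be done
None
```

The job is done and handed in at about 25 s. I pulled the plug and stood it in the tray. The pliers came off their rest fully squeezed, and I lowered the spread ring over the shaft to the groove and held it there.

**Final ring position:** my own estimate puts the ring centre about 0.3 mm from the shaft axis at z 89.2–89.9 mm (groove mid height 89.5 mm). The height comes from feeling the shoulder lightly at 3 N, then rising. The tool is level to under 0.1°, the arm is still, and the force reading of 1–2 N downward is just the pliers' weight.

**Plug:** the network sees its grip at about (0.558, 0.294, 0.051) m, well inside the tray and let go.

**Two readings disagreed:**
- **Ring position:** the scene network put the ring centre about 5 mm from its own groove point, mostly along x. Its accuracy is about 4 mm. The wrist picture showed the ring around the shaft about 1 mm off-centre before the final trim, and I trusted that.
- **Finger opening:** it reads 31.6 mm rather than the nominal 36 mm over squeezed handles. I put this down to give under the 80 N grip. The ring's measured 40 mm outside diameter and parallel handles in the picture show it fully spread.

I kept clear of the bystanders but took no final measurement of them.

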